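Sort two charger bricks with a slide-through gauge

ROBOT

A 6-joint arm with a two-finger parallel gripper is mounted at the origin on the work surface. World frame = base frame: x ahead of the robot, y to its left, z up, the work surface at z = 0. Lengths are in m, angles in rad, forces in N, time in s.
With the tool pointing down it reaches from about 0.375 to 0.975 m from the base axis. Payload 3.8 kg.
Tool frame: the origin (TCP) lies between the finger pads; the fingertips stand 22 mm ahead of it and the grasp point (between the pads) lies 3 mm ahead of it; z points along the fingers, y is the direction in which the jaws open and shut (so a half turn about z gives the same grasp; the last joint's range is limited). The gripper opens to 85 mm and grips with 20 to 120 N. Pads are 22 mm wide; open, the fingers measure 114 mm over their backs; the gripper's body (76 mm by 85 mm) begins 54 mm behind the grasp point. The pads swing forward as they close: fully open they stand 13 mm farther back than shut.
Start: joints at [1.176, 0.264, 1.604, -0, 1.274, -0.037], TCP at [0.236, 0.632, 0.253] pointing down, gripper open.
Joint ranges: [-2.63, 2.63], [-0.94, 2.18], [0.31, 2.57], [-1.31, 4.45], [0, 2.66], [-2.55, 2.55]. Speed limits (rad/s): [2.57, 2.57, 3.14, 3.14, 3.14, 3.14].

INTERFACE

Orientations are given as a rotation vector (axis times angle).
In Python, from workcell import * gives the robot as it stands.
- The arm moves only by the tool step_arm, never from a script. Its argument "motion" is a list that holds one entry, the list of rows, each a list of 7 numbers: the finger opening in m, from 0 to 0.0854, then the shift along the world's x, y, z in m, then the turn, a rotation vector about the world's x, y, z in degrees. A call has exactly 8 rows; each row is the pose to reach, as a shift and turn from the pose measured when the call began; what a row does not reach only later rows make up. A row lasts 1/8 s, in which the tool goes at most 62.5 mm and 10.7 degrees, less where a joint would pass 70% of its speed; a pose out of reach is approached as far as the arm can. A call with a gripper value outside its range is refused whole. The fingers move at their own pace and stop on an object; "newtons" is the grip in N (left out, the last holds). Time passes only in rows, so rows that repeat a pose let the fingers close, or fill a call up. It gives the time, the measured TCP pose, the force and the opening at its end, in the units of the state.
- read_state(): the state, without advancing time (a new reading comes with each control period).
- read_camera(name): name is "scene" or "top" or "wrist"; returns (picture, depth): 400x640x3 uint8, blue, green, red; 400x640 float32, m along the optical axis (not along the pixel's ray), 0 where there is no reading.
- get_calibration(name): a dict with "K" (3x3 intrinsics, pixels), "world_from_camera" (4x4, takes a point from camera to world coordinates). Camera axes: x right, y down, z forward; pixel columns grow to the right and rows downward; lengths in m; the calibration is good to about 2 mm. A picture is of the moment at which its call begins: read the wrist's pose just before it. get_calibration takes no time and is no camera call; for the wrist camera it gives the pose at the moment of the call.
- finish_job(): hands the job in, once; it reports no verdict.
Trained networks look in the newest picture that a camera, given by its name, has taken for a name from the list of things; names that differ only in an ending like _2 or _b are one class to them, and where a whole thing is asked for, a point or a joint stands for the part that bears it (a point fixed in the world has none). Each returns a list of dicts, best first, with "score" (0 to 1); they miss things now and then, are a little off and sometimes report something else, mostly with a low value. They report only what shows in the picture. A call takes as long as a camera call. They do not tell look-alikes from the thing itself.
- spot_in(camera, thing): "xyz" ([x, y, z] in m, in the coordinates of the camera as it stood for that picture, good to about 4 mm: the middle of the surface that is visible of it).
- regions_of(camera, thing): "region" (400x640 bool, what is visible of it).
The state is a dict: "time": time; "q": joint angles; "joint_vel": joint speeds; "joint_torque": joint torques, N m; "tool_pos": TCP position; "tcp_rot": TCP orientation; "wrist_force": force on the tool from outside, world axes, zero at the start; "torque": the same for the moment, N m; "width": opening from 0.0 (shut) to 1.0 (fully open).
Only numpy, scipy, OpenCV 4.12 (cv2) and the standard library are available. Lean on these libraries where they do the work, as an engineer would, in place of code of your own. Each camera call takes 0.05 s, during which the arm holds its last target. There are 200 camera calls.

TASK

Sort the two black charger bricks with the bridged aluminium gauge, sliding them flat on the bench mat and never lifting or tipping them. Slide the slim one, which fits, in at the gauge's flared mouth, right through the tunnel and on into the taped outline on the exit side; slide the wide one, which does not fit, into the taped outline on the mouth side. Leave each brick lying still inside its outline, lined up with it (either end first), and leave everything else where it is.

Things in the scene. Friction and masses are not known exactly. Their poses are not given: they have to be found in the camera images.
- slim: the slim black charger brick: 44 wide (its x), 140 long (its y), 32 high; origin at the centre of its underside; mains inlet in its +y end. Mass about 0.34 kg. It fits the gauge. The grey bench mat that all stands on is 3 thick: its top is at z = 0.003
- wide: the wide black charger brick: 58 wide (its x), 140 long (its y), 32 high; origin at the centre of its underside; mains inlet in its +y end. Mass about 0.45 kg. It is too wide for the gauge
- gauge: fixed aluminium go gauge: a straight tunnel along its y, 49 wide (x), 40 high, 32 long (y -16 to 16), between two jaws 22 wide joined by a bridge; 93 wide, 58 high overall. Two steel plates 40 high flare out at the mouth on its +y side (entry, robot's left), to y = 30, x = +-37; the exit is on its -y side. Origin: centre of the tunnel, on the mat
- pass_mark: white taped outline on the mat beyond the gauge's exit (robot's right), for the slim brick: 66 (x) x 162 (y) inside the 6 wide tape; origin at its centre
- reject_mark: white taped outline on the mat on the side of the gauge's mouth (robot's left), for the wide brick: 80 (x) x 162 (y) inside the 6 wide tape; origin at its centre
- jar: bystander: screw-top jar, 54 across, 62 high; origin at its middle, on the underside
- tape_roll: bystander: roll of tape lying flat, 72 across, 25 high; origin at its middle, on the underside
- wall_charger: bystander: white wall charger block, 42 x 46 x 28 high, two prongs to its -x; origin at its middle, on the underside
- load_tester: bystander: grey tester box with display, 55 (x) x 85 (y) x 26 high; origin at its middle, on the underside
- screwdriver: bystander: screwdriver, 170 long overall along its x axis, about 30 wide; origin at about its middle, on the underside
- parts_tray: bystander: blue open tray, 130 (x) x 110 (y) x 40 high; origin at its middle, on the underside
- plug_adapter: bystander: black plug adapter, 30 (x) x 34 (y) x 22 high, with an 18 long nose to its -y; origin at its middle, on the underside
- relay_box: bystander: white relay box, 50 (x) x 75 (y) x 30 high; origin at its middle, on the underside
Not all that is in view belongs to the job. What is shaped like the wide but yellow is not meant. Leave any yellow look-alike of the slim alone.

How it is judged:
On the way, in this order (a step that is already met when the one before it is completed fails the run):
1. the slim brick is inside the gauge (its centre within 30 mm of the tunnel's centre along it, 8 mm across) (y of slim in the frame of gauge between -0.03 and 0.03 m and x of slim in the frame of gauge between -0.008 and 0.008 m), for 0.1 s.
2. the slim brick has come out of the exit side (its centre more than 84 mm beyond the tunnel's centre) (y of slim in the frame of gauge below -0.084 m), for 0.1 s.
At the end, for the whole second after the job is handed in: Both bricks lie flat and still on the mat: the slim one in the outline on the exit side, the wide one in the outline on the mouth side, each centred within 16 mm and lined up within 0.18 rad (either way round). Bystanders within 25 mm of where they were (horizontal distance between slim and pass_mark below 0.016 m and angle between the y axis of slim and the y axis of pass_mark, either way round below 0.18 rad and height (world z) of each of slim, wide below 0.007 m and angle between each of slim, wide's own z axis and vertical below 0.06 rad and linear speed of each of slim, wide below 0.02 m/s and horizontal distance between wide and reject_mark below 0.016 m and angle between the y axis of wide and the y axis of reject_mark, either way round below 0.18 rad); the robot touches nothing.
It fails at once if the slim brick is lifted more than 10 mm off the mat or tipped (height (world z) of slim above 0.013 m or angle between slim's own z axis and vertical above 0.2 rad).
It fails at once if the wide brick is lifted more than 10 mm off the mat or tipped (height (world z) of wide above 0.013 m or angle between wide's own z axis and vertical above 0.2 rad).
It fails at once if any bystander is pushed more than 25 mm from its place (distance of any of jar, tape_roll, wall_charger, load_tester, screwdriver, parts_tray, plug_adapter, relay_box from where it was at the start of the episode above 0.025 m).
It also fails if it takes over 61 s, if anything falls off the work surface, if the arm or the gripper's body presses on something with over 40 N, if the wrist force passes 120 N, or if a joint passes its speed limit or range.

## Working session

There is one attempt and no reset: what is moved stays moved. The work goes in short steps, Python scripts to look and compute and a tool call to move; the robot and the scene stay as the last step left them, time stands still between calls to the robot, and variables do not carry over. Pictures are saved under pics/ and viewed, on a budget of 10 in all, crops included, one or two more only if the job needs it, and the job is handed in when it is done.

Besides the shell and the picture viewer there is one more tool, called as a command line: name --argument value ..., lists and objects as JSON in quotes. step_arm: Moves the arm, as the interface text tells. Its arguments: {"type":"object","properties":{"motion":{"type":"array"},"newtons":{"type":"number"}},"required":["motion"]}

```bash
mkdir -p pics; ls; python3 - <<'E'
from workcell import *
import cv2,numpy as np
s=read_state();print(s['time'],s['tool_pos'],s['tcp_rot'],s['wrist_force'])
for c in ['top','scene']:
    p,d=read_camera(c);cv2.imwrite(f'pics/{c}0.png',p);np.save(f'pics/{c}d0.npy',d)
    k=get_calibration(c);print(c,k['K'].round(1).tolist(),k['world_from_camera'].round(4).tolist())
    T=k['world_from_camera']
    if c=='top':
        for n in ['slim','wide','gauge','pass_mark','reject_mark','jar','tape_roll','wall_charger','load_tester','screwdriver','parts_tray','plug_adapter','relay_box']:
            for r in spot_in(c,n)[:4]:
                x=np.array(r['xyz']);w=T@np.r_[x,1];u=k['K']@x;print(n,round(r['score'],2),w[:3].round(3),(u[:2]/u[2]).round())
E
```

```text
pics
0.0 [0.23613981 0.63161224 0.25195573] [-0.55893542 -3.09101886  0.00345997] [ 0.54798271 -0.3243863   0.59069428]
top [[488.7, 0.0, 314.9], [0.0, 488.7, 202.2], [0.0, 0.0, 1.0]] [[-0.0287, -0.9913, 0.1287, 0.2971], [-0.9994, 0.0308, 0.0141, -0.0593], [-0.0179, -0.1282, -0.9916, 1.268], [0.0, 0.0, 0.0, 1.0]]
slim 0.75 [0.173 0.319 0.032] [173. 320.]
slim 0.73 [0.486 0.369 0.032] [155. 196.]
wide 0.66 [0.657 0.372 0.037] [154. 131.]
wide 0.61 [0.556 0.181 0.035] [227. 167.]
gauge 0.61 [0.552 0.015 0.061] [291. 164.]
pass_mark 0.8 [ 0.601 -0.275  0.005] [402. 147.]
pass_mark 0.72 [ 0.397 -0.012  0.027] [304. 226.]
pass_mark 0.4 [0.664 0.169 0.006] [234. 129.]
reject_mark 0.9 [0.667 0.167 0.006] [234. 128.]
reject_mark 0.36 [0.419 0.166 0.067] [231. 218.]
jar 0.72 [0.418 0.165 0.065] [232. 219.]
tape_roll 0.68 [ 0.457 -0.277  0.033] [407. 199.]
wall_charger 0.82 [0.683 0.015 0.034] [291. 117.]
wall_charger 0.19 [0.484 0.374 0.033] [153. 197.]
load_tester 0.58 [ 0.698 -0.08   0.032] [327. 111.]
screwdriver 0.59 [ 0.395 -0.011  0.028] [303. 227.]
parts_tray 0.72 [ 0.56  -0.469  0.007] [477. 160.]
parts_tray 0.44 [0.68  0.017 0.034] [290. 118.]
plug_adapter 0.51 [ 0.414 -0.083  0.024] [332. 219.]
plug_adapter 0.18 [0.326 0.318 0.036] [174. 258.]
relay_box 0.88 [0.326 0.324 0.035] [172. 258.]
scene [[420.7, 0.0, 326.2], [0.0, 420.7, 200.8], [0.0, 0.0, 1.0]] [[0.2323, 0.5604, -0.795, 1.4938], [0.9726, -0.124, 0.1967, -0.3273], [0.0116, -0.8189, -0.5739, 0.8041], [0.0, 0.0, 0.0, 1.0]]
```

View pics/top0.png

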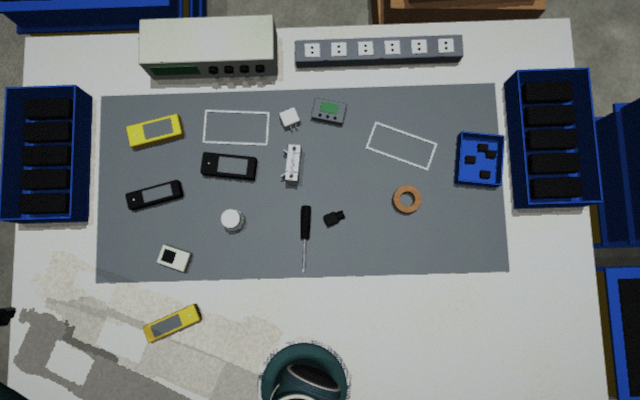

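View pics/scene0.png

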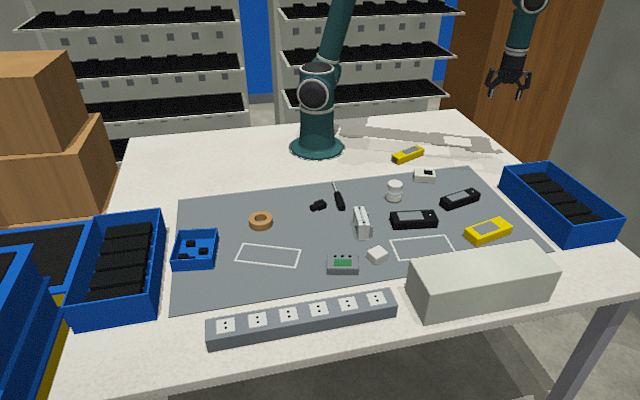

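The top view shows two black bricks: the slim at (155,196) and the wide at (229,167). The yellow look-alikes are at (155,131) and (173,322). By colour and size, the black pair are the ones meant. Next I measure rectangles for the bricks, gauge and marks, and make an enlarged crop to confirm.

```bash
cat > h.py <<'E'
from workcell import *
import cv2,numpy as np
H=dict(slim=.035,wide=.035,gauge=.061,pass_mark=.003,reject_mark=.003)
def plane(cam,uv,h,k=None):
    k=k or get_calibration(cam);T=k['world_from_camera']
    r=np.c_[np.atleast_2d(uv),np.ones(len(np.atleast_2d(uv)))]@np.linalg.inv(k['K']).T@T[:3,:3].T
    o=T[:3,3];return (o+r*((h-o[2])/r[:,2])[:,None])[:,:2]
def rect(p):
    (c,s,a)=cv2.minAreaRect(p.astype(np.float32))
    if s[0]>s[1]: s=s[::-1];a+=90   # a = angle of short side(x axis), deg
    a=(a+90)%180-90
    return np.round(c,4),np.round(s,4),round(a,1)
def meas(cam,img,things,k):
    for n in things:
        for r in regions_of(cam,n)[:2]:
            m=r['region'].astype(np.uint8)
            if 'mark' in n: 
                m=cv2.dilate(m,np.ones((5,5)))&(img.min(2)>150).astype(np.uint8)
            v,u=np.nonzero(m)
            if len(u)<20: continue
            print(n,round(r['score'],2),(int(u.mean()),int(v.mean())),*rect(plane(cam,np.c_[u,v],H[n],k)))
E
python3 - <<'E'
from h import *
k=get_calibration('top');p,d=read_camera('top')
meas('top',p,['slim','wide','gauge','pass_mark','reject_mark'],k)
cv2.imwrite('pics/crop0.png',cv2.resize(p[95:245,110:340],None,fx=3.4,fy=3.4,interpolation=cv2.INTER_CUBIC))
E
```

```text
slim 0.73 (153, 194) [0.4883 0.372 ] [0.0498 0.1449] 12.1
slim 0.68 (171, 322) [0.167  0.3217] [0.0438 0.1447] 22.1
wide 0.91 (154, 131) [0.6559 0.3716] [0.0652 0.1434] 13.2
wide 0.79 (228, 166) [0.5577 0.1794] [0.0617 0.1431] -7.7
gauge 0.83 (291, 164) [0.5529 0.0172] [0.0462 0.1021] 83.9
pass_mark 0.76 (415, 151) [ 0.5908 -0.3085] [0.0781 0.0973] -22.1
reject_mark 0.71 (238, 130) [0.6701 0.1642] [0.0911 0.1719] -4.1
```

View pics/crop0.png

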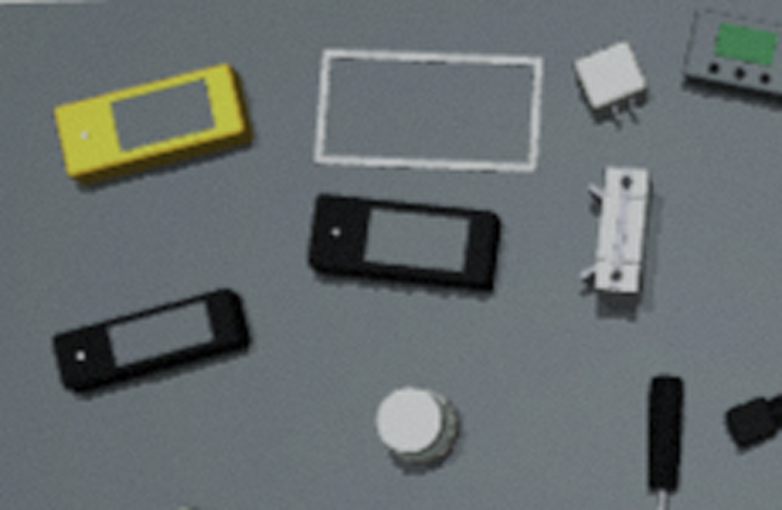

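The crop confirms it: the slim black brick is at lower left (~150,340) and the wide black brick in the centre (~405,240), in front of the gauge mouth. I move the arm over the wide brick for a close look.

step_arm --motion '[[[0.085,0.037,-0.054,0.01,0,0,-10],[0.085,0.074,-0.108,0.02,0,0,-20],[0.085,0.111,-0.162,0.03,0,0,-30],[0.085,0.148,-0.216,0.04,0,0,-40],[0.085,0.185,-0.27,0.05,0,0,-50],[0.085,0.222,-0.325,0.05,0,0,-60],[0.085,0.26,-0.38,0.05,0,0,-70],[0.085,0.294,-0.43,0.05,0,0,-76]]]'

```text
time: 2.05
tool_pos: [0.5175, 0.2208, 0.3037]
tcp_rot: [2.348, 2.087, 0.002]
wrist_force: [0.2, 0.0, 0.5]
width: 0.991
```

```bash
python3 - <<'E'
from h import *
s=read_state();print(s['time'],s['tool_pos'],s['tcp_rot'],s['joint_vel'].round(3) if hasattr(s['joint_vel'],'round') else s['joint_vel'])
read_camera('wrist')
k=get_calibration('wrist');p,d=read_camera('wrist');print(k['world_from_camera'].round(3).tolist())
cv2.imwrite('pics/w1.png',p)
meas('wrist',p,['wide','gauge','reject_mark','slim'],k)
E
```

```text
2.05 [0.51751299 0.22075254 0.30373851] [2.34768686e+00 2.08706891e+00 1.81477345e-03] [-0.881  0.142 -0.142  0.001 -0.002 -0.06 ]
[[0.992, -0.121, -0.031, 0.53], [-0.125, -0.951, -0.283, 0.285], [0.005, 0.285, -0.959, 0.423], [0.0, 0.0, 0.0, 1.0]]
wide 0.79 (352, 184) [0.5616 0.1831] [0.0592 0.1417] -7.2
wide 0.71 (435, 31) [0.6641 0.343 ] [0.0647 0.0761] 12.4
gauge 0.77 (363, 314) [0.5599 0.0359] [0.0749 0.0943] 82.6
reject_mark 0.92 (435, 178) [0.67   0.1646] [0.0942 0.1764] -4.1
slim 0.84 (276, 41) [0.4978 0.3516] [0.0432 0.0954] 13.4
slim 0.7 (21, 130) [0.1917 0.303 ] [0.0628 0.095 ] 23.1
```

View pics/w1.png

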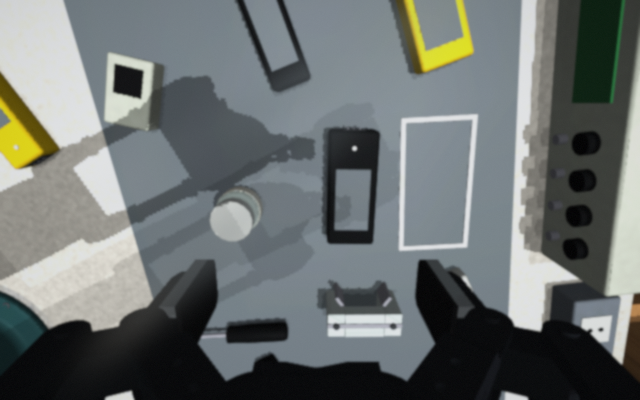

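The wrist view shows the wide brick at (352,184), the reject outline at (435,180), the gauge mouth at (363,300) and the slim brick at (275,40). I read the settled pose before going down onto the wide brick.

```bash
cat >> h.py <<'E'
def st():
    s=read_state();a=s['tcp_rot'];f=np.hypot(a[0],a[1])
    ang=((2*np.degrees(np.arctan2(a[1],a[0]))-90)+90)%180-90
    print('t',round(s['time'],2),'tcp',np.round(s['tool_pos'],4),'jaw',round(ang,2),'tilt',round(np.degrees(abs(np.linalg.norm(a)-np.pi)),2),'w',round(s['width'],3),'F',np.round(s['wrist_force'],1),'q6',round(s['q'][5],2))
E
python3 -c "
from h import *
st();k=get_calibration('wrist');p,d=read_camera('wrist')
meas('wrist',p,['wide','gauge','reject_mark','slim'],k)"
```

```text
t 2.35 tcp [0.5161 0.2232 0.3032] jaw -6.45 tilt 0.04 w 0.993 F [-0.6  0.  -0.6] q6 0.48
wide 0.94 (358, 192) [0.561  0.1839] [0.0587 0.1413] -7.8
wide 0.71 (442, 37) [0.6626 0.3488] [0.0642 0.0876] 12.6
gauge 0.77 (367, 322) [0.5602 0.036 ] [0.0754 0.0945] 83.6
reject_mark 0.63 (441, 187) [0.6699 0.1643] [0.0945 0.1764] -4.2
slim 0.95 (283, 46) [0.4965 0.3565] [0.0444 0.1054] 14.0
slim 0.9 (25, 129) [0.1883 0.3111] [0.063 0.114] 22.3
```

step_arm --motion '[[[0.085,0.022,-0.02,-0.05,0,0,-1],[0.085,0.044,-0.04,-0.1,0,0,-1],[0.085,0.044,-0.04,-0.16,0,0,-1],[0.085,0.044,-0.04,-0.21,0,0,-1],[0.085,0.044,-0.04,-0.25,0,0,-1],[0.085,0.044,-0.04,-0.271,0,0,-1],[0.085,0.044,-0.04,-0.271,0,0,-1],[0.055,0.044,-0.04,-0.271,0,0,-1]]]' --newtons 25

```text
time: 3.6
tool_pos: [0.5607, 0.1845, 0.0333]
tcp_rot: [2.358, 2.075, 0.003]
wrist_force: [-0.1, -0.0, -0.2]
width: 0.812
```

step_arm --motion '[[[0.045,0,0,0,0,0,0],[0.045,0,0,0,0,0,0],[0.045,0,0,0,0,0,0],[0.045,0,0,0,0,0,0],[0.045,0,0,0,0,0,0],[0.045,0,0,0,0,0,0],[0.045,0,0,0,0,0,0],[0.045,0,0,0,0,0,0]]]' --newtons 25

```text
time: 4.6
tool_pos: [0.5619, 0.185, 0.0349]
tcp_rot: [2.358, 2.074, 0.007]
wrist_force: [-0.4, 2.1, 5.5]
width: 0.67
```

```bash
python3 -c "
from h import *
st()"
```

```text
t 4.6 tcp [0.5619 0.185  0.0349] jaw -7.32 tilt 0.09 w 0.67 F [-0.4  2.1  5.5] q6 0.4
```

step_arm --motion '[[[0.045,0.01,-0.002,0,0,0,0.5],[0.045,0.03,-0.006,0,0,0,1],[0.045,0.055,-0.01,0,0,0,2],[0.045,0.08,-0.015,0,0,0,3],[0.045,0.1,-0.019,0,0,0,3.5],[0.045,0.109,-0.02,0,0,0,3.5],[0.045,0.109,-0.02,0,0,0,3.5],[0.045,0.109,-0.02,0,0,0,3.5]]]'

```text
time: 5.6
tool_pos: [0.671, 0.1647, 0.0349]
tcp_rot: [2.293, 2.145, 0.007]
wrist_force: [1.0, -1.8, 1.4]
width: 0.668
```

```bash
python3 -c "
from h import *
st()
for c in ['top']:
    k=get_calibration(c);p,d=read_camera(c)
    meas(c,p,['wide','reject_mark'],k)"
```

```text
t 5.6 tcp [0.671  0.1647 0.0349] jaw -3.82 tilt 0.12 w 0.668 F [ 1.  -1.8  1.4] q6 0.27
wide 0.76 (145, 133) [0.6523 0.3937] [0.065  0.1002] 12.6
wide 0.69 (251, 125) [0.6622 0.1192] [0.0632 0.0643] 88.0
reject_mark 0.71 (262, 128) [0.6757 0.0989] [0.0549 0.1112] -63.6
```

step_arm --motion '[[[0.085,0,0,0,0,0,0],[0.085,0,0,0,0,0,0],[0.085,0,0,0.03,0,0,0],[0.085,0,0,0.08,0,0,0],[0.085,-0.02,0.02,0.135,0,0,4],[0.085,-0.05,0.06,0.18,0,0,10],[0.085,-0.09,0.1,0.2,0,0,14],[0.085,-0.13,0.14,0.22,0,0,16]]]'

```text
time: 6.75
tool_pos: [0.5399, 0.306, 0.2564]
tcp_rot: [1.971, 2.444, 0.01]
wrist_force: [-0.4, 0.9, 0.3]
width: 0.997
```

step_arm --motion '[[[0.085,-0.03,0.03,0.01,0,0,0],[0.085,-0.055,0.055,0.02,0,0,0],[0.085,-0.055,0.06,0.03,0,0,0],[0.085,-0.055,0.06,0.03,0,0,0],[0.085,-0.055,0.06,0.03,0,0,0],[0.085,-0.055,0.06,0.03,0,0,0],[0.085,-0.055,0.06,0.03,0,0,0],[0.085,-0.055,0.06,0.03,0,0,0]]]'

```text
time: 7.75
tool_pos: [0.4851, 0.3656, 0.2861]
tcp_rot: [1.972, 2.444, 0.009]
wrist_force: [0.3, 0.6, 0.2]
width: 0.994
```

```bash
python3 -c "
from h import *
st()
for c in ['wrist','top']:
    k=get_calibration(c);p,d=read_camera(c);cv2.imwrite('pics/%s2.png'%c,p)
    meas(c,p,['slim','wide','reject_mark','gauge','pass_mark'],k)"
```

```text
t 7.75 tcp [0.4851 0.3656 0.2861] jaw 12.2 tilt 0.09 w 0.994 F [0.3 0.6 0.2] q6 0.39
slim 0.8 (34, 143) [0.1809 0.3311] [0.0642 0.1382] 22.7
slim 0.7 (322, 159) [0.4912 0.3758] [0.0434 0.1385] 13.8
wide 0.57 (408, 342) [0.6559 0.1799] [0.0557 0.1292] -4.2
wide 0.57 (464, 188) [0.6549 0.3759] [0.0668 0.1412] 12.5
reject_mark 0.59 (391, 312) [0.628  0.1815] [0.0174 0.1481] -8.4
slim 0.72 (179, 319) [0.1745 0.303 ] [0.0442 0.1047] 21.7
wide 0.82 (235, 125) [0.6651 0.1597] [0.0642 0.143 ] -4.2
wide 0.59 (154, 131) [0.6571 0.3711] [0.0676 0.1471] 13.5
reject_mark 0.85 (236, 127) [0.6705 0.1646] [0.0934 0.1755] -4.1
reject_mark 0.26 (229, 217) [0.4266 0.1814] [0.0471 0.0473] -1.7
gauge 0.83 (291, 164) [0.5521 0.016 ] [0.044  0.1009] 84.5
gauge 0.43 (478, 159) [ 0.5499 -0.4558] [0.1196 0.1378] 83.0
pass_mark 0.8 (382, 134) [ 0.6431 -0.2488] [0.0693 0.1485] 9.4
pass_mark 0.21 (229, 111) [0.6982 0.176 ] [0.0332 0.1213] -2.0
```

View pics/wrist2.png

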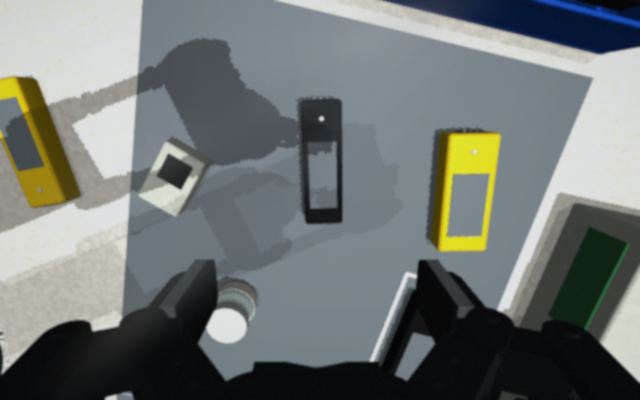

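The slim brick is at (322,159), well isolated, and the wide one is already in its mark. Before gripping the slim, I take a close look at the gauge and the pass mark.

step_arm --motion '[[[0.085,0.01,-0.055,0,0,0,-5],[0.085,0.02,-0.11,0,0,0,-10],[0.085,0.03,-0.165,0,0,0,-15],[0.085,0.04,-0.22,0,0,0,-19],[0.085,0.05,-0.26,0,0,0,-19],[0.085,0.05,-0.26,0,0,0,-19],[0.085,0.05,-0.26,0,0,0,-19],[0.085,0.05,-0.26,0,0,0,-19]]]'

```text
time: 9.35
tool_pos: [0.5347, 0.1072, 0.2864]
tcp_rot: [2.345, 2.087, 0.01]
wrist_force: [0.0, 0.2, -0.1]
width: 0.991
```

```bash
python3 -c "
from h import *
st()
c='wrist'
k=get_calibration(c);p,d=read_camera(c);cv2.imwrite('pics/w3.png',p);np.savez('pics/w3.npz',d=d,K=k['K'],T=k['world_from_camera'])
meas(c,p,['gauge','wide','reject_mark','pass_mark'],k)
T=k['world_from_camera'];v,u=np.nonzero(d>0);z=d[v,u]
X=(np.c_[u,v,np.ones(len(u))]@np.linalg.inv(k['K']).T*z[:,None])@T[:3,:3].T+T[:3,3]
g=(abs(X[:,0]-.555)<.08)&(abs(X[:,1]-.02)<.06)&(X[:,2]>.052)&(X[:,2]<.07)
print(g.sum(),rect(X[g,:2]),np.median(X[g,2]))
"
```

```text
t 9.35 tcp [0.5347 0.1072 0.2864] jaw -6.67 tilt 0.14 w 0.991 F [ 0.   0.2 -0.1] q6 0.27
gauge 0.68 (346, 249) [0.5609 0.0276] [0.0627 0.0905] 82.8
wide 0.56 (433, 102) [0.6666 0.1613] [0.0638 0.1385] -4.1
pass_mark 0.55 (396, 362) [ 0.6204 -0.1886] [0.0238 0.052 ] -88.6
pass_mark 0.47 (460, 108) [0.686  0.1584] [0.0631 0.1562] -6.8
2395 (array([0.5587, 0.0124]), array([0.0328, 0.0925]), 83.0) 0.05977935197632672
```

View pics/w3.png

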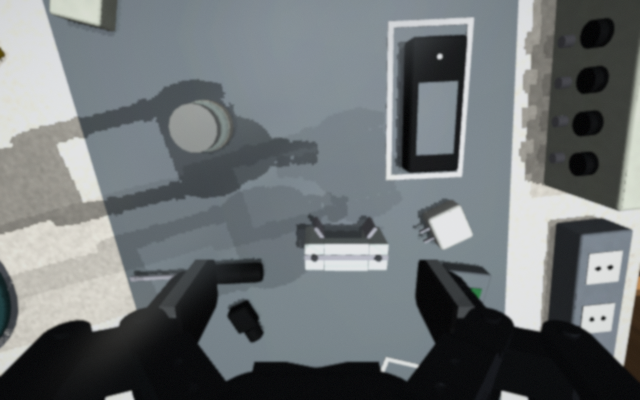

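Gauge from depth: centre (0.5587, 0.0124), x axis at −7.0°, and the size matches the spec. The wide brick sits inside its outline at (433,105). Next I grip the slim at its rear end.

step_arm --motion '[[[0.085,-0.01,0.055,0,0,0,4],[0.085,-0.02,0.11,0,0,0,8],[0.085,-0.03,0.165,-0.02,0,0,12],[0.085,-0.04,0.22,-0.04,0,0,16],[0.085,-0.05,0.27,-0.07,0,0,20],[0.085,-0.056,0.305,-0.11,0,0,20.5],[0.085,-0.056,0.317,-0.16,0,0,20.5],[0.085,-0.056,0.317,-0.19,0,0,20.5]]]'

```text
time: 10.6
tool_pos: [0.4768, 0.4245, 0.0932]
tcp_rot: [1.935, 2.474, 0.005]
wrist_force: [0.1, -1.5, 0.6]
width: 0.995
```

```bash
python3 -c "
from h import *
st()
k=get_calibration('top');p=cv2.imread('pics/top0.png')
m=(p.min(2)>150).astype(np.uint8);n,l,s,c=cv2.connectedComponentsWithStats(m[:,:],connectivity=8)
for x0,x1,y0,y1 in [(360,442,118,174),(200,273,106,149)]:
    v,u=np.nonzero(m[y0:y1,x0:x1]);print(len(u),rect(plane('top',np.c_[u+x0,v+y0],.003,k)))
"
```

```text
t 10.6 tcp [0.4768 0.4245 0.0932] jaw 13.96 tilt 0.05 w 0.995 F [ 0.1 -1.5  0.6] q6 0.44
389 (array([ 0.6056, -0.2726]), array([0.078 , 0.1745]), -22.4)
390 (array([0.6705, 0.1645]), array([0.092 , 0.1743]), -4.2)
```

step_arm --motion '[[[0.085,0.002,0,-0.03,0,0,0],[0.085,0.002,0,-0.055,0,0,0],[0.085,0.002,0,-0.06,0,0,0],[0.04,0.002,0,-0.06,0,0,0],[0.03,0.002,0,-0.06,0,0,0],[0.03,0.002,0,-0.06,0,0,0],[0.03,0.002,0,-0.06,0,0,0],[0.03,0.002,0,-0.06,0,0,0]]]' --newtons 25

```text
time: 11.6
tool_pos: [0.4799, 0.4255, 0.0351]
tcp_rot: [1.934, 2.474, 0.01]
wrist_force: [-0.7, 0.1, 5.7]
width: 0.513
```

```bash
python3 -c "
from h import *
st()"
```

```text
t 11.6 tcp [0.4799 0.4255 0.0351] jaw 13.96 tilt 0.08 w 0.513 F [-0.7  0.1  5.7] q6 0.44
```

step_arm --motion '[[[0.03,0.008,-0.02,0,0,0,-2],[0.03,0.024,-0.058,0,0,0,-6],[0.03,0.041,-0.098,0,0,0,-10],[0.03,0.058,-0.138,0,0,0,-14],[0.03,0.075,-0.178,0,0,0,-18],[0.03,0.091,-0.218,0,0,0,-20.5],[0.03,0.1,-0.239,0,0,0,-21],[0.03,0.1,-0.239,0,0,0,-21]]]'

```text
time: 12.6
tool_pos: [0.5804, 0.1845, 0.0351]
tcp_rot: [2.353, 2.077, 0.008]
wrist_force: [0.9, -1.9, 1.2]
width: 0.511
```

```bash
python3 -c "
from h import *
st()
k=get_calibration('top');p,d=read_camera('top');st()
meas('top',p,['slim'],k)
cv2.imwrite('pics/t4.png',cv2.resize(p[100:240,180:360],None,fx=4,fy=4,interpolation=cv2.INTER_CUBIC))
k=get_calibration('wrist');p,d=read_camera('wrist');cv2.imwrite('pics/w4.png',p)
"
```

```text
t 12.6 tcp [0.5804 0.1845 0.0351] jaw -7.15 tilt 0.19 w 0.511 F [ 0.9 -1.9  1.2] q6 0.39
t 12.65 tcp [0.5801 0.1856 0.0351] jaw -7.09 tilt 0.17 w 0.509 F [ 0.1 -1.7 -0.2] q6 0.39
slim 0.94 (251, 161) [0.5663 0.1187] [0.049  0.1152] -9.1
slim 0.74 (149, 331) [0.1447 0.3792] [0.0324 0.0504] -89.2
```

View pics/t4.png

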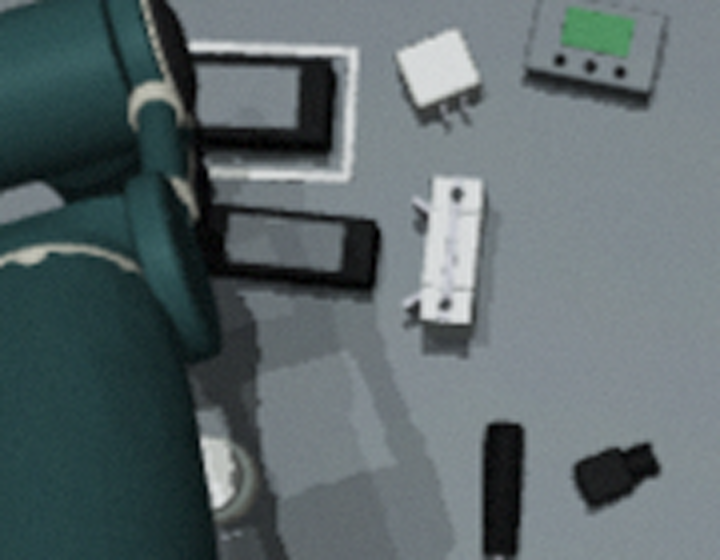

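The slim brick lines up with the mouth: its front end is at (375,255) in the crop and the mouth at (420,250). I push in along the gauge axis.

step_arm --motion '[[[0.03,-0.0018,-0.015,0,0,0,0],[0.03,-0.0037,-0.03,0,0,0,0],[0.03,-0.0052,-0.042,0,0,0,0],[0.03,-0.0066,-0.054,0,0,0,0],[0.03,-0.0081,-0.066,0,0,0,0],[0.03,-0.0096,-0.078,0,0,0,0],[0.03,-0.0109,-0.089,0,0,0,0],[0.03,-0.012,-0.098,0,0,0,0]]]'

```text
time: 13.75
tool_pos: [0.5676, 0.0881, 0.0351]
tcp_rot: [2.351, 2.08, 0.009]
wrist_force: [0.5, 1.8, 0.1]
width: 0.511
```

```bash
python3 -c "
from h import *
st()"
```

```text
t 13.75 tcp [0.5676 0.0881 0.0351] jaw -7.0 tilt 0.15 w 0.511 F [0.5 1.8 0.1] q6 0.23
```

step_arm --motion '[[[0.03,-0.0015,-0.012,0,0,0,0],[0.03,-0.003,-0.024,0,0,0,0],[0.03,-0.0037,-0.03,0,0,0,0],[0.03,-0.0037,-0.03,0,0,0,0],[0.03,-0.0037,-0.03,0,0,0,0],[0.065,-0.0037,-0.03,0,0,0,0],[0.065,-0.0037,-0.03,0,0,0,0],[0.065,-0.0037,-0.03,0.02,0,0,0]]]'

```text
time: 14.75
tool_pos: [0.562, 0.0584, 0.0535]
tcp_rot: [-2.352, -2.082, -0.004]
wrist_force: [0.7, -0.7, -0.4]
width: 0.758
```

```bash
python3 -c "
from h import *
st()"
```

```text
t 14.75 tcp [0.562  0.0584 0.0535] jaw -6.98 tilt 0.01 w 0.758 F [ 0.7 -0.7 -0.4] q6 0.18
```

step_arm --motion '[[[0.065,0,0,0.05,0,0,0],[0.065,0,0,0.085,0,0,0],[0.085,-0.005,-0.05,0.09,0,0,0],[0.085,-0.0105,-0.1035,0.09,0,0,0],[0.085,-0.0105,-0.1035,0.08,0,0,0],[0.085,-0.0105,-0.1035,0.05,0,0,0],[0.085,-0.0105,-0.1035,0.05,0,0,0],[0.085,-0.0105,-0.1035,0.05,0,0,0]]]'

```text
time: 15.75
tool_pos: [0.5516, -0.0443, 0.1036]
tcp_rot: [-2.351, -2.083, -0.004]
wrist_force: [-0.0, 0.9, -0.1]
width: 0.996
```

```bash
python3 -c "
from h import *
st()
k=get_calibration('wrist');p,d=read_camera('wrist');cv2.imwrite('pics/w5.png',p)
k=get_calibration('top');p,d=read_camera('top')
cv2.imwrite('pics/t5.png',np.vstack([cv2.resize(p[100:200,220:440],(640,290)),cv2.resize(cv2.imread('pics/w5.png'),(480,300)).copy() if 0 else cv2.copyMakeBorder(cv2.resize(cv2.imread('pics/w5.png'),(480,300)),0,0,0,160,0)]))
meas('top',p,['slim','gauge'],k)
"
```

```text
t 15.75 tcp [ 0.5516 -0.0443  0.1036] jaw -6.93 tilt 0.03 w 0.996 F [-0.   0.9 -0.1] q6 -0.01
slim 0.7 (288, 163) [0.5608 0.015 ] [0.0266 0.0607] -8.0
slim 0.6 (171, 322) [0.1668 0.3222] [0.0454 0.1435] 20.5
```

View pics/t5.png

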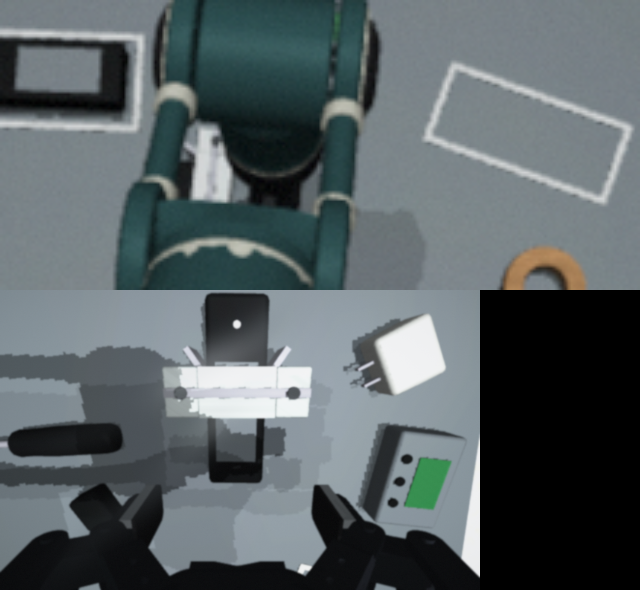

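The slim brick sits straight in the tunnel, its front end out on the exit side at (237,455). I descend, grip that end and pull.

step_arm --motion '[[[0.085,0,-0.001,-0.03,0,0,0],[0.085,0,-0.001,-0.06,0,0,0],[0.085,0,-0.001,-0.07,0,0,0],[0.085,0,-0.001,-0.07,0,0,0],[0.03,0,-0.001,-0.07,0,0,0],[0.03,0,-0.001,-0.07,0,0,0],[0.03,0,-0.001,-0.07,0,0,0],[0.03,0,-0.001,-0.07,0,0,0]]]' --newtons 25

```text
time: 16.95
tool_pos: [0.5531, -0.0459, 0.0358]
tcp_rot: [2.35, 2.081, 0.007]
wrist_force: [-1.4, 0.6, 6.2]
width: 0.511
```

```bash
python3 -c "
from h import *
st()"
```

```text
t 16.95 tcp [ 0.5531 -0.0459  0.0358] jaw -6.94 tilt 0.14 w 0.511 F [-1.4  0.6  6.2] q6 -0.01
```

step_arm --motion '[[[0.03,-0.001,-0.008,0,0,0,0],[0.03,-0.0027,-0.022,0,0,0,0],[0.03,-0.0044,-0.036,0,0,0,0],[0.03,-0.0061,-0.05,0,0,0,0],[0.03,-0.0078,-0.064,0,0,0,0],[0.03,-0.0095,-0.078,0,0,0,0],[0.03,-0.0112,-0.092,0,0,0,0],[0.03,-0.0122,-0.1,0,0,0,0]]]'

```text
time: 17.95
tool_pos: [0.5408, -0.1469, 0.0358]
tcp_rot: [2.351, 2.08, 0.007]
wrist_force: [0.7, 2.7, 1.2]
width: 0.509
```

```bash
python3 -c "
from h import *
st()
k=get_calibration('top');p,d=read_camera('top')
cv2.imwrite('pics/t6.png',cv2.resize(p[100:220,220:440],None,fx=3,fy=3))
meas('top',p,['slim'],k)
"
```

```text
t 17.95 tcp [ 0.5408 -0.1469  0.0358] jaw -6.98 tilt 0.14 w 0.509 F [0.7 2.7 1.2] q6 -0.19
slim 0.85 (182, 316) [0.1673 0.3219] [0.0446 0.1449] 22.1
slim 0.72 (316, 165) [ 0.5488 -0.0677] [0.0497 0.0874] -1.8
```

View pics/t6.png

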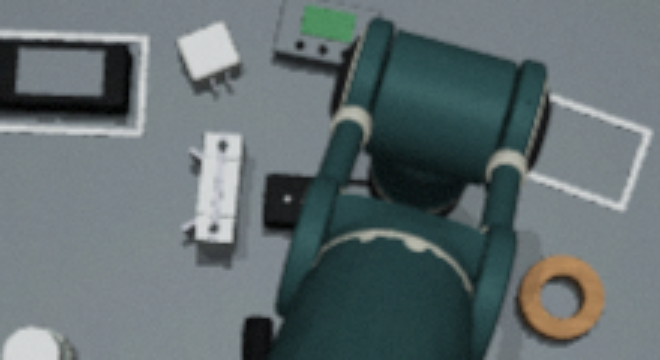

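The brick is fully out, with its rear end at (265,200) in the crop, clear of the gauge. I slide it into the pass outline.

step_arm --motion '[[[0.03,0.004,-0.016,0,0,0,-1],[0.03,0.011,-0.044,0,0,0,-4],[0.03,0.018,-0.074,0,0,0,-7],[0.03,0.026,-0.104,0,0,0,-10],[0.03,0.034,-0.136,0,0,0,-13],[0.03,0.041,-0.164,0,0,0,-15],[0.03,0.044,-0.176,0,0,0,-15.5],[0.03,0.044,-0.176,0,0,0,-15.5]]]'

```text
time: 19.05
tool_pos: [0.5852, -0.3247, 0.0359]
tcp_rot: [2.607, 1.743, 0.005]
wrist_force: [0.4, -1.5, 1.2]
width: 0.512
```

step_arm --motion '[[[0.03,0,0,0,0,0,0],[0.07,0,0,0,0,0,0],[0.085,0,0,0,0,0,0],[0.085,0,0,0,0,0,0],[0.085,0,0,0.04,0,0,0],[0.085,0,0,0.1,0,0,0],[0.085,0,0.03,0.16,0,0,0],[0.085,-0.04,0.06,0.2,0,0,0]]]'

```text
time: 20.05
tool_pos: [0.5504, -0.2672, 0.2362]
tcp_rot: [2.603, 1.741, 0.009]
wrist_force: [-0.3, 0.9, 0.9]
width: 0.997
```

step_arm --motion '[[[0.085,-0.04,0.04,0.04,0,0,0],[0.085,-0.08,0.08,0.04,0,0,0],[0.085,-0.1,0.12,0.04,0,0,0],[0.085,-0.1,0.16,0.04,0,0,0],[0.085,-0.1,0.16,0.04,0,0,0],[0.085,-0.1,0.16,0.04,0,0,0],[0.085,-0.1,0.16,0.04,0,0,0],[0.085,-0.1,0.16,0.04,0,0,0]]]'

```text
time: 21.05
tool_pos: [0.4505, -0.108, 0.276]
tcp_rot: [2.604, 1.74, 0.009]
wrist_force: [-0.3, 0.3, -0.6]
width: 0.997
```

```bash
python3 -c "
from h import *
st()
k=get_calibration('top');p,d=read_camera('top')
cv2.imwrite('pics/t7.png',cv2.resize(p[80:280,100:520],None,fx=1.9,fy=1.9))
meas('top',p,['slim','wide'],k)
T=k['world_from_camera']
for n in ['jar','tape_roll','wall_charger','load_tester','screwdriver','parts_tray','plug_adapter','relay_box']:
    for r in spot_in('top',n)[:1]: print(n,(T@np.r_[r['xyz'],1])[:3].round(3))
"
```

```text
t 21.05 tcp [ 0.4505 -0.108   0.276 ] jaw -22.5 tilt 0.57 w 0.997 F [-0.3  0.3 -0.6] q6 0.11
slim 0.87 (413, 147) [ 0.5993 -0.2747] [0.0515 0.1379] -22.9
slim 0.69 (328, 109) [ 0.6969 -0.0847] [0.0522 0.0834] -10.4
wide 0.81 (235, 125) [0.6652 0.1596] [0.0638 0.1428] -4.2
wide 0.7 (154, 131) [0.656  0.3717] [0.0659 0.1446] 13.1
jar [0.416 0.168 0.067]
tape_roll [ 0.459 -0.275  0.03 ]
wall_charger [0.684 0.02  0.034]
load_tester [ 0.704 -0.083  0.029]
screwdriver [ 0.389 -0.019  0.026]
parts_tray [ 0.557 -0.469  0.002]
plug_adapter [ 0.404 -0.07   0.021]
relay_box [0.327 0.319 0.035]
```

View pics/t7.png

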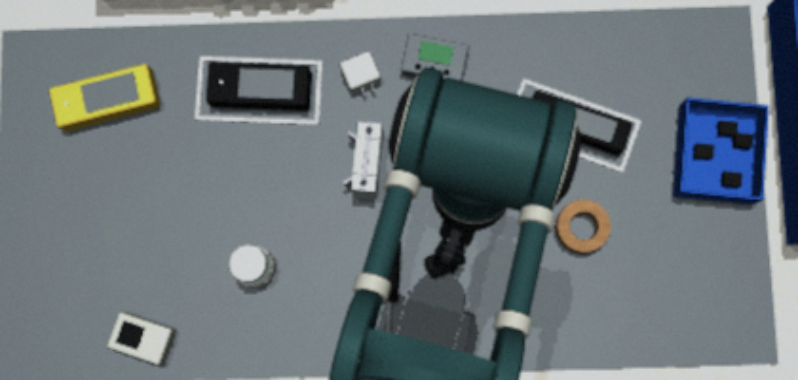

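Both bricks lie inside their outlines: the slim at about (585,120), partly hidden by the arm, and the wide at (258,85). I clear the arm for one unobstructed measurement.

step_arm --motion '[[[0.085,-0.03,0.05,0.04,0,0,0],[0.085,-0.04,0.1,0.04,0,0,0],[0.085,-0.04,0.15,0.04,0,0,0],[0.085,-0.04,0.2,0.04,0,0,0],[0.085,-0.04,0.24,0.04,0,0,0],[0.085,-0.04,0.24,0.04,0,0,0],[0.085,-0.04,0.24,0.04,0,0,0],[0.085,-0.04,0.24,0.04,0,0,0]]]'

```text
time: 22.6
tool_pos: [0.4105, 0.1319, 0.3162]
tcp_rot: [2.603, 1.739, 0.009]
wrist_force: [-0.3, -0.2, 0.5]
width: 1.0
```

```bash
python3 -c "
from h import *
st()
k=get_calibration('top');p,d=read_camera('top');T=k['world_from_camera']
meas('top',p,['slim','wide'],k)
for n in ['screwdriver','plug_adapter','load_tester']:
    for r in spot_in('top',n)[:1]: print(n,(T@np.r_[r['xyz'],1])[:3].round(3))
"
```

```text
t 22.6 tcp [0.4105 0.1319 0.3162] jaw -22.51 tilt 0.61 w 1.0 F [-0.3 -0.2  0.5] q6 0.65
slim 0.81 (403, 144) [ 0.5987 -0.2738] [0.0543 0.1416] -21.9
wide 0.82 (154, 131) [0.656  0.3708] [0.0689 0.1484] 10.8
wide 0.64 (235, 125) [0.6652 0.1598] [0.0642 0.1436] -4.2
screwdriver [ 0.397 -0.012  0.029]
plug_adapter [ 0.414 -0.084  0.025]
load_tester [ 0.699 -0.083  0.031]
```

```bash
python3 -c "
from workcell import *
print(finish_job())"
```

```text
the job is handed in; nothing more can be done
None
```

I sorted both bricks and handed the job in at about 23 s on the robot's clock; the hand-in gives no verdict.

- **Wide brick:** I gripped it at its middle and slid it into the mouth-side outline. The last top-camera check put it about 7 mm off centre, with its angle matching the outline (−4.2°).
- **Slim brick:** I gripped its rear end and pushed it into the tunnel. I then regripped its front end on the exit side, pulled it through and slid it into the exit-side outline. The last check put it about 7 mm off centre and within 1° of the outline.

The offsets include roughly 3–5 mm of measuring bias, because the camera also sees the bricks' side faces. The limit is 16 mm.

**Bystanders:** they measured within about 7 mm of where they started, which is roughly the detector's scatter. An earlier reading of the screwdriver and plug adapter was up to 16 mm off while the arm hid them, but came back to within 2 mm once it was clear. No check failed, and forces stayed below about 7 N at every reading I took.

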